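# Lock off the desk isolator and turn its status plate

### The arm

A 7-joint arm with a two-finger parallel gripper is mounted at the origin on the work surface; the furniture and walls round the work are solid. World frame = base frame: x ahead of the robot, y to its left, z up, the work surface at z = 0. Lengths are in mm, angles in rad, forces in N, time in s.
With the tool pointing down it reaches from about 400 to 875 mm from the base axis. Payload 4.4 kg.
Tool frame: the origin (TCP) lies where the fingers leave the gripper's body, on its centre line; the fingertips stand 73 mm ahead of it and the grasp point (between the pads) lies 54 mm ahead of it; z points along the fingers, y is the line along which they close (so a half turn about z gives the same grasp; the last joint's range is limited). The gripper opens to 85 mm and grips with 20 to 120 N. Pads are 22 mm wide; open, the fingers measure 114 mm over their backs; the gripper's body (76 mm by 85 mm) begins 54 mm behind the grasp point. The pads swing forward as they close: fully open they stand 13 mm farther back than shut.
Start: joints at [1.201, 0.628, 0.038, 1.517, -0.027, 0.996, -0.02], TCP at [194.471, -620.24, 303.913] pointing down, gripper open.
Joint ranges: [-3.06, 3.06], [-0.37, 2.12], [-1.25, 1.32], [0.18, 2.47], [-1.1, 4.24], [0.23, 1.98], [-2.94, 2.94]. Speed limits (rad/s): [2.57, 2.57, 3.14, 3.14, 3.14, 3.14, 3.14].

### API

Orientations are given as [roll, pitch, yaw] about the fixed x, y, z axes, in that order (R = Rz(yaw) Ry(pitch) Rx(roll)).
In Python, from cell import ctrl gives the robot as it stands.
- The arm moves only by the tool send_rows, never from a script. Its argument "rows" is a list that holds one entry, the list of rows, each a list of 6 numbers: the shift along the tool's x, y, z in cm, then the turn, a rotation vector about the tool's x, y, z in rad. In form: [[[tx, ty, tz, wx, wy, wz], ...]]. A call has 1 to 10 rows; each row is the pose to reach, as a shift and turn from the pose commanded when the call began, along the tool's axes at that moment; what a row does not reach only later rows make up. A row lasts 1/10 s, in which the tool goes at most 50 mm and 8.59 degrees, less where a joint would pass 70% of its speed; a pose out of reach is approached as far as the arm can. A call with a gripper value outside its range is refused whole. "grip" is the closure in counts, from 0 (fully open) to 255 (shut), set as the call begins (left out, the last holds). The fingers move at their own pace and stop on an object; the grip force is fixed at half the most. Time passes only in rows, so rows that repeat a pose let the fingers close. It gives the time, the measured TCP pose, the force, the opening and the grip force at its end, in the units of the state.
- ctrl.read_state(): the state, without advancing time (a new reading comes with each control period).
- ctrl.get_image(name): name is "side" or "top"; returns a dict with "pixels" (400x640x3 uint8, red, green, blue), "fx", "fy", "cx", "cy" (pixels), "D" ([k1, k2, p1, p2, k3] as OpenCV has them; the pictures are not rectified), "extrinsics" (4x4, takes a point from camera to world coordinates). Camera axes: x right, y up, looking along -z (the intrinsics and any distortion apply to the point x, -y, -z); pixel columns grow to the right and rows downward; lengths in mm; the calibration is good to about 2 mm. A picture is of the moment at which its call begins. There is no depth.
- ctrl.finish_job(): hands the job in; it is judged then, once.
The state is a dict: "clock": time; "qpos": joint angles; "qd": joint speeds; "tau": joint torques, N m; "eef_pos": TCP position; "tool_rot": TCP orientation; "force": force on the tool from outside, world axes, zero at the start; "torque": the same for the moment, N m; "width": finger opening in mm; "gripper_force": force on a finger pad.
Only numpy, scipy, OpenCV 4.12 (cv2) and the standard library are available. Lean on these libraries where they do the work, as an engineer would, in place of code of your own. Each camera call takes 0.05 s, during which the arm holds its last target. There are 200 camera calls.

### The job

Lock off the desk's power isolator: swing its black handle round to off so that the hole in the handle's tip stands exactly over the hole of the fixed lug on the box (the handle can run past it), then push the steel hasp fully home by its stud so that all three holes line up for a padlock. After that press the test button right down and let it go, and last flip the hinged status plate over on its stand so that it lies flat with its padlock face up. Leave the mug and the hand stamp where they are.

Things in the scene. Friction and masses are not known exactly. Their poses are not given: they have to be found in the camera images.
- isolator: Grey isolator box, 140 (x) x 196 (y) x 40 mm high, fixed; origin at the centre of its underside. On its top face, in its own axes: handle pivot x -30, y -15; lug x -30, y +67; test button x +30, y -72 mm. The hasp runs along x at y +67 between fixed rails (x +20 to +65, tops 58 mm above the desk, inner faces 15 mm to each side). Box and status stand may have changed places.
- handle (a joint): Isolator handle's angle about its upright pivot, rad. 0: on, pointing along the box's +x; grows anticlockwise seen from above; 1.571: off, pointing along the box's +y, its hole over the lug hole. Starts near on (-0.25 to 0.4). Travel -0.35 to 1.95, no catch or stop at off; friction holds it wherever it is left (about 5 N at the grip moves it).
- handle_pivot (a point): Point on the handle's pivot axis at the height of the box's top face (z 40 mm). Round hub of 18 mm radius, up to 24 mm above the top face.
- handle_grip (a point): Middle of the handle's black bar, 48 mm from the pivot axis, 59 mm above the desk; this frame's x points along the handle to its tip. The bar is 18 mm wide with upright sides, from 50 to 68 mm above the desk, and ends 65 mm from the pivot; beyond it is a flat steel tab, 25 mm wide, 4 mm thick, its top 50 mm above the desk.
- handle_hole (a point): Centre of the 13 mm hole in the tab at the handle's tip, 82 mm from the pivot axis, 48 mm above the desk.
- lug_hole (a point): Centre of the hole of the fixed lug, a low round steel boss of 25 mm diameter with a dark 13 mm bore on the box's top face; 43 mm above the desk.
- hasp (a joint): Travel of the sliding hasp, m. 0: fully back (along the box's +x); 0.045: fully home against its stop, with its hole over the lug hole. It slides along the box's -x, starts between 0 and 0.018 and stays where it is left (2 N of friction).
- hasp_stud (a point): Middle of the hasp's push stud: an upright steel pin, 14 mm diameter, from 56 to 76 mm above the desk (this point 66 mm), 36 mm behind the hasp's hole (towards the box's +x). The hasp is a flat bar 24 mm wide, 4 mm thick, its top 56 mm above the desk, reaching 47 mm behind the stud.
- hasp_hole (a point): Centre of the 13 mm hole in the hasp's front end, 54 mm above the desk; when home it lies over the lug hole, above the handle's tab.
- test_button (a joint): Travel of the round grey test button, m: 0 up, 0.006 right down, pressed straight down; sprung, 5 N right down, comes back by itself.
- test_button_top (a point): Centre of the top of the test button, 24 mm diameter, 62 mm above the desk when up, in a black collar of 40 mm diameter whose top is 10 mm lower.
- status_stand: Grey status stand, 80 (x) x 104 (y) x 30 mm high, fixed to the desk; origin at the centre of its underside. The status plate is hinged on two ears on its top.
- plate_hinge (a point): Middle of the status plate's hinge axis, 40 mm above the desk, over the stand's middle; the axis lies along the stand's x (this frame's x).
- plate (a joint): Angle of the status plate, rad. 0: lies level, out along the stand's +y, plain face up, padlock face hidden underneath (start); pi/2: upright; 3.14: lies level out along the stand's -y, padlock face up. The hinge turns easily: the 60 g plate falls to the side it leans to.
- plate_bar (a point): Middle of the black round pull bar at the plate's free edge, 68 mm from the hinge axis and parallel to it; 12 mm diameter, 54 mm long, 5 mm longer than the plate at each end (plate 44 mm wide, 4 mm thick). At start and flipped it lies 40 mm above the desk, its middle 16 mm outside the stand, open desk below. Can be pinched by its ends or lifted from below.
- mug: White mug, 83 mm across without its handle, 94 mm high, bystander; origin at its underside.
- stamp: Hand stamp with turned red handle, 24x48x69 mm, bystander; origin at its underside.
There are look-alikes about, which are no part of the job. Leave any green look-alike of the status_stand alone.

How it is judged (in metres and radians):
On the way, in this order (a step that is already met when the one before it is completed fails the run):
1. the handle is swung to off, its hole over the lug hole (horizontal distance between handle_hole and lug_hole below 0.004 m), for 0.2 s.
2. the hasp is pushed home and all three holes line up (horizontal distance between handle_hole and lug_hole below 0.004 m and value of joint hasp above 0.0415 m and horizontal distance between hasp_hole and handle_hole below 0.005 m), for 0.2 s.
3. the test button is pressed right down with the isolator off and the hasp home (all of step 2 and value of joint test_button above 0.005 m), for 0.05 s.
4. the status plate is flipped over and lies flat, padlock face up (value of joint plate above 3.04 rad), for 0.2 s.
At the end, for the whole second after the job is handed in: The handle's hole is within 4 mm of the lug hole (seen from above), the hasp is home (within 3.5 mm of its stop, its hole within 5 mm of the handle's hole), the test button is up again, and the status plate lies flat on its other side (within 0.1 rad), padlock face up (all of step 2 and value of joint test_button below 0.002 m and value of joint plate above 3.04 rad); the robot touches nothing.
It fails at once if the mug is moved more than 25 mm or tipped (distance of mug from where it was at the start of the episode above 0.025 m or angle between mug's own z axis and vertical above 0.35 rad).
It fails at once if the hand stamp is moved more than 25 mm or tipped (distance of stamp from where it was at the start of the episode above 0.025 m or angle between stamp's own z axis and vertical above 0.35 rad).
It also fails if it takes over 72 s, if anything falls off the work surface, if the arm or the gripper's body presses on something with over 40 N, if the wrist force passes 120 N, or if a joint passes its speed limit or range.

## Working session

There is one attempt and no reset: what is moved stays moved. The work goes in short steps, Python scripts to look and compute and a tool call to move; the robot and the scene stay as the last step left them, time stands still between calls to the robot, and variables do not carry over. Pictures are saved under pics/ and viewed, at most 10 in all, crops included, and the job is handed in when it is done.

Besides the shell and the picture viewer there is one more tool, called after "Emit:" as name(argument=value, ...) on one line, values as JSON. send_rows: Moves the arm, as the interface text tells. Its arguments: {"type":"object","properties":{"rows":{"type":"array","items":{"type":"array","items":{"type":"array","items":{"type":"number"}}}},"grip":{"type":"number"}},"required":["rows"]}

```bash
mkdir -p pics; ls
cat > h.py <<'E'
import numpy as np,cv2
from cell import ctrl
def shot(n):
    im=ctrl.get_image(n); return im
def ray(im,u,v):
    K=np.array([[im["fx"],0,im["cx"]],[0,im["fy"],im["cy"]],[0,0,1.]])
    p=cv2.undistortPoints(np.array([[[u,v]]],float),K,np.array(im["D"],float))[0,0]
    E=np.array(im["extrinsics"]); return E[:3,3],E[:3,:3]@np.array([p[0],-p[1],-1])
def atz(im,u,v,z):
    o,d=ray(im,u,v); return o+d*(z-o[2])/d[2]
def proj(im,P):
    K=np.array([[im["fx"],0,im["cx"]],[0,im["fy"],im["cy"]],[0,0,1.]])
    E=np.array(im["extrinsics"]); c=(np.atleast_2d(P)-E[:3,3])@E[:3,:3]
    c=c*[1,-1,-1]
    return cv2.projectPoints(c.reshape(-1,1,3),np.zeros(3),np.zeros(3),K,np.array(im["D"],float))[0][:,0]
def save(im,f,box=None,s=1):
    a=im["pixels"][:,:,::-1]
    if box: a=a[box[1]:box[3],box[0]:box[2]]
    cv2.imwrite("pics/"+f,cv2.resize(a,None,fx=s,fy=s,interpolation=cv2.INTER_CUBIC))
E
python3 - <<'E'
from h import *
import pickle
for n in("top","side"):
    im=shot(n); save(im,n+"0.png",None,1.25); pickle.dump(im,open(n+"0.pkl","wb"))
    print(n,im["fx"],im["D"],np.array(im["extrinsics"]).round(3).tolist())
print(ctrl.read_state())
E
```

```text
pics
top 378.89487264269167 [-0.07857651  0.          0.          0.          0.        ] [[-0.027, 0.985, -0.168, 222.948], [-1.0, -0.026, 0.01, -55.118], [0.005, 0.169, 0.986, 1177.194], [0.0, 0.0, 0.0, 1.0]]
side 494.61698747126667 [-0.12995042  0.          0.          0.          0.        ] [[-0.988, 0.094, -0.123, 240.604], [-0.154, -0.556, 0.817, 1070.155], [0.009, 0.826, 0.564, 868.296], [0.0, 0.0, 0.0, 1.0]]
{'clock': 0.1, 'qpos': array([ 1.20122805,  0.62924123,  0.03845436,  1.51824565, -0.02699451,
        0.99631867, -0.02002897]), 'qd': array([-1.65977716e-04, -3.18988933e-03, -5.93245061e-04, -1.73296298e-03,
        6.26130099e-05,  2.93830533e-03,  1.17628793e-04]), 'tau': array([ 3.51024304e-03, -5.64541483e+01,  1.23056967e+00, -1.93975246e+01,
        1.12251757e-02,  5.43709393e-03, -7.03970557e-06]), 'eef_pos': array([ 194.32272242, -619.82245535,  303.0963184 ]), 'tool_rot': array([-3.13989818e+00,  2.63584126e-05,  3.03735050e-01]), 'force': array([-0.03878922, -0.0117546 ,  0.32116585]), 'torque': array([0.01683062, 0.01448404, 0.03530431]), 'gripper_force': 0.0, 'width': 85.40115594732826}
```

View pics/top0.png

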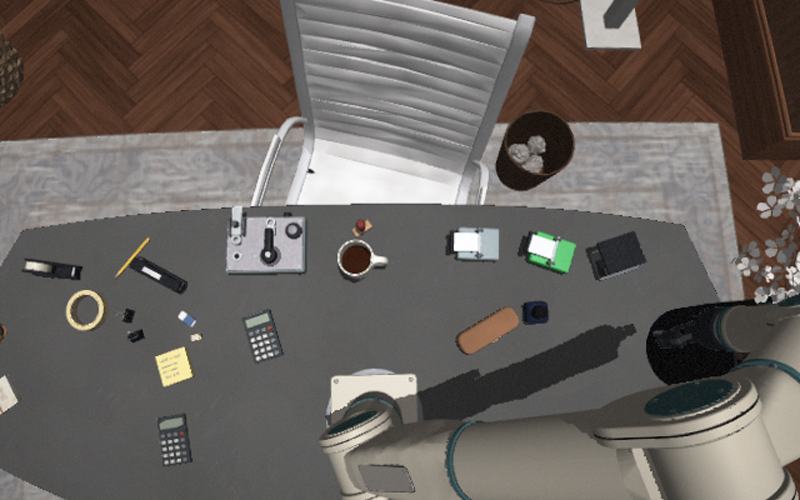

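View pics/side0.png

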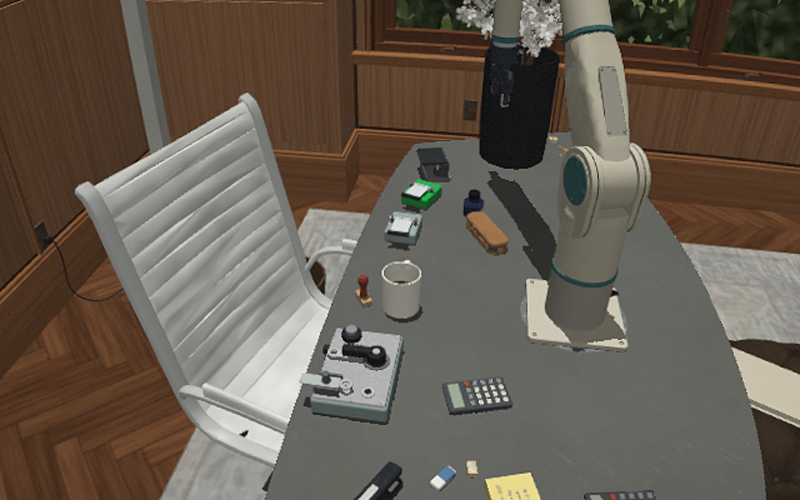

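The box is at the upper left of the top picture (lug end left, button right), with the mug right of it at about (357,258). The grey stand is at (475,243), next to a green look-alike at (550,252). I'll enlarge these next.

Run:
```python
from h import *
import pickle
t=pickle.load(open("top0.pkl","rb"));s=pickle.load(open("side0.pkl","rb"))
a=cv2.resize(t["pixels"][160:225,175:255],None,fx=7,fy=7,interpolation=cv2.INTER_CUBIC)
b=cv2.resize(t["pixels"][175:220,350:410],None,fx=4,fy=4,interpolation=cv2.INTER_CUBIC)
c=np.zeros((455,800,3),np.uint8);c[:,:560]=a;c[:180,560:]=b
cv2.imwrite("pics/c1.png",c[:,:,::-1])
a=cv2.resize(s["pixels"][255:345,235:330],None,fx=5,fy=5,interpolation=cv2.INTER_CUBIC)
b=cv2.resize(s["pixels"][160:205,300:345],None,fx=7,fy=7,interpolation=cv2.INTER_CUBIC)
c=np.zeros((450,790,3),np.uint8);c[:,:475]=a;c[:315,475:]=b
cv2.imwrite("pics/c2.png",c[:,:,::-1])
```

```text
(no output)
```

View pics/c1.png

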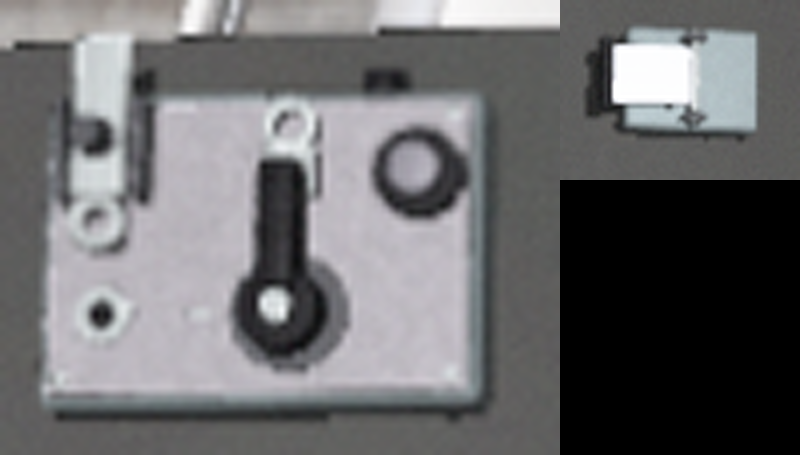

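View pics/c2.png

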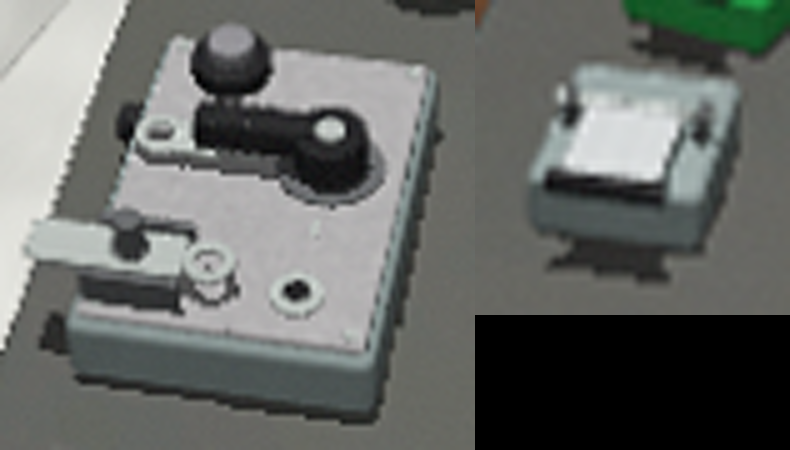

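The crops show the lug hole at top crop (101,314), the handle hole at (291,124), the button at (407,163), the stud at (93,133) and the hasp hole at (97,222). The plate lies to the image left (+y), with its hinge ears at (692,40) and (692,118).

Run:
```python
from h import *
import pickle
t=pickle.load(open("top0.pkl","rb"));s=pickle.load(open("side0.pkl","rb"))
T=lambda x,y:((x+.5)/7-.5+175,(y+.5)/7-.5+160)
B=lambda x,y:((x-560+.5)/4-.5+350,(y+.5)/4-.5+175)
S=lambda x,y:((x+.5)/5-.5+235,(y+.5)/5-.5+255)
S2=lambda x,y:((x-475+.5)/7-.5+300,(y+.5)/7-.5+160)
for n,a,b,z in [("lug",T(101,314),S(296,290),43),("hhole",T(291,124),S(160,130),50),("button",T(407,163),S(236,40),62),("stud",T(93,133),S(127,215),76),("hasph",T(97,222),S(208,264),56),("hubtop",T(275,303),S(331,128),64),
 ("c_nr",T(478,390),None,40),("c_nl",T(45,392),None,40),("c_fr",T(484,97),None,40),("c_fl",T(55,100),None,40),
 ("ear+x",B(692,40),S2(570,105),44),("ear-x",B(692,118),S2(705,125),44),("st_fr",B(757,32),None,30),("st_nr",B(757,129),None,30),("st_fl",B(627,28),None,30),("st_nl",B(623,129),None,30),
 ("pl_fl",B(612,44),S2(550,165),42),("pl_nl",B(610,104),S2(668,185),42),("pl_fr",B(690,44),None,42),("pl_nr",B(692,104),None,42),("barfar",B(604,38),None,42),("barnear",B(600,112),None,42)]:
    A=atz(t,*a,z); out=A.round(1)
    print(n,out[:2],atz(s,*b,z)[:2].round(1) if b else "")
```

```text
lug [394.7 327. ] [393.4 327.3]
hhole [475.3 243.1] [474.3 244.8]
button [454.1 189.3] [448.8 189.5]
stud [468.  321.8] [468.9 326. ]
hasph [433.  325.6] [432.2 330.3]
hubtop [394.4 244.8] [392.1 244.3]
c_nr [357.8 162.2] 
c_nl [361.5 351.8] 
c_fr [487.4 160.4] 
c_fl [491.4 351.7] 
ear+x [ 440.4 -264.9] [ 441.1 -255.3]
ear-x [ 380.3 -261.6] [ 378.5 -248.6]
st_fr [ 448.1 -318.6] 
st_nr [ 372.4 -313.8] 
st_fl [ 453.8 -217.5] 
st_nl [ 375.2 -210.6] 
pl_fl [ 439.2 -203.7] [ 442.5 -207. ]
pl_nl [ 392.9 -200. ] [ 388.8 -199.6]
pl_fr [ 437.7 -263.6] 
pl_nr [ 391.3 -262.5] 
barfar [ 444.1 -197.8] 
barnear [ 387.  -192.1]
```

```bash
cat >> h.py <<'E'
from scipy.spatial.transform import Rotation as Ro
def go(x,y,z,yaw):
    "row (cm, rad) from the measured pose to a pointing-down pose"
    s=ctrl.read_state(); R=Ro.from_euler("xyz",s["tool_rot"]); T=Ro.from_euler("xyz",[np.pi,0,yaw])
    d=R.inv().apply(np.array([x,y,z])-s["eef_pos"])/10
    print(np.round(d,2).tolist(),(R.inv()*T).as_rotvec().round(3).tolist())
E
python3 -c "
from h import *
go(450,-250,300,0)"
```

```text
[35.46, -27.64, 0.36] [-0.002, 0.0, 0.304]
```

Emit:
send_rows(rows=[[[35.5,-27.6,0.3,0,0,0.3],[35.5,-27.6,0.3,0,0,0.3],[35.5,-27.6,0.3,0,0,0.3],[35.5,-27.6,0.3,0,0,0.3],[35.5,-27.6,0.3,0,0,0.3],[35.5,-27.6,0.3,0,0,0.3],[35.5,-27.6,0.3,0,0,0.3],[35.5,-27.6,0.3,0,0,0.3],[35.5,-27.6,0.3,0,0,0.3],[35.5,-27.6,0.3,0,0,0.3]]], grip=120)

```text
clock: 1.1
eef_pos: [455.3, -242.9, 300.5]
tool_rot: [-3.137, -0.002, 0.017]
force: [0.9, 0.3, -0.4]
width: 45.0
gripper_force: 0.0
```

```bash
python3 -c "
from h import *
go(441,244,230,0);print(ctrl.read_state())"
```

```text
[-0.63, -48.68, 7.27] [-0.004, -0.002, 0.017]
{'clock': 1.1, 'qpos': array([ 0.37112628,  0.44312156,  0.09585345,  1.89339103, -0.06368405,
        0.80789747, -1.05229967]), 'qd': array([ 0.0840613 , -0.00375864,  0.09303681,  0.01293092,  0.05073347,
        0.00471504,  0.06554747]), 'tau': array([-1.23530332e+00, -4.35586488e+01,  1.17180537e+00, -1.66745889e+01,
       -1.13634809e-01,  4.33415335e-03, -5.88902459e-01]), 'eef_pos': array([ 455.25369364, -242.92895622,  300.54528232]), 'tool_rot': array([-3.13715940e+00, -2.24969758e-03,  1.66818932e-02]), 'force': array([ 0.93292423,  0.28575745, -0.43367002]), 'torque': array([-0.04518144, -0.01388218,  0.01900318]), 'gripper_force': 0.0, 'width': 44.96803458783061}
```

Emit:
send_rows(rows=[[[-0.9,-49.3,0,0,0,0],[-0.9,-49.3,3,0,0,0],[-0.9,-49.3,7,0,0,0],[-0.9,-49.3,7,0,0,0],[-0.9,-49.3,7,0,0,0],[-0.9,-49.3,7,0,0,0],[-0.9,-49.3,7,0,0,0],[-0.9,-49.3,7,0,0,0],[-0.9,-49.3,7,0,0,0],[-0.9,-49.3,7,0,0,0]]])

```text
clock: 2.1
eef_pos: [439.4, 244.1, 230.4]
tool_rot: [3.141, 0.0, 0.004]
force: [1.1, 0.5, 0.3]
width: 45.3
gripper_force: 0.0
```

Emit:
send_rows(rows=[[[-0.9,0,0,0,0,0],[-0.9,0,0,0,0,0]]])

```text
clock: 2.3
eef_pos: [429.1, 243.0, 230.2]
tool_rot: [3.14, 0.003, 0.008]
force: [0.8, -0.8, -1.0]
width: 45.0
gripper_force: 0.0
```

```bash
python3 -c "
from h import *
go(441,244.5,119,-0.01);print(ctrl.read_state()['eef_pos'])
im=shot('side');save(im,'s1.png',(230,130,390,250),5)"
```

```text
[1.22, -0.15, 11.12] [0.001, 0.003, 0.018]
[429.05988982 243.0046232  230.19762753]
```

Emit:
send_rows(rows=[[[1.1,-0.1,1,0,0,0.015],[1.1,-0.1,4,0,0,0.015],[1.1,-0.1,7,0,0,0.015],[1.1,-0.1,9.5,0,0,0.015],[1.1,-0.1,11,0,0,0.015],[1.1,-0.1,11,0,0,0.015],[1.1,-0.1,11,0,0,0.015]]])

```text
clock: 3.05
eef_pos: [443.0, 242.0, 120.8]
tool_rot: [3.141, -0.0, -0.014]
force: [-0.0, -0.2, 0.7]
width: 45.3
gripper_force: 0.0
```

```bash
python3 -c "
from h import *
go(441,244.5,119,-0.01)
im=shot('side');save(im,'s2.png',(220,190,380,310),5)"
```

```text
[-0.2, -0.25, 0.18] [0.001, -0.0, -0.004]
```

View pics/s2.png

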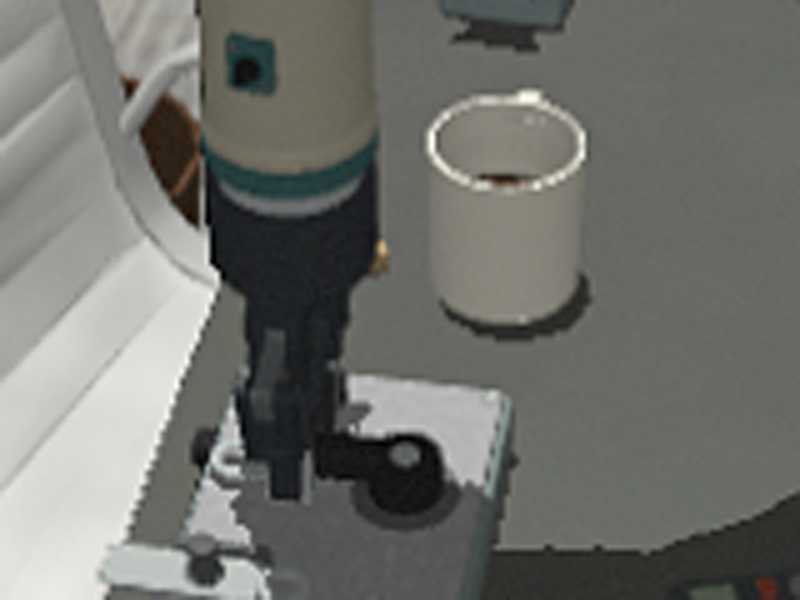

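Emit:
send_rows(rows=[[[-0.2,-0.25,0.4,0,0,0],[-0.2,-0.25,0.6,0,0,0],[-0.2,-0.25,0.6,0,0,0]]])

```text
clock: 3.4
eef_pos: [439.8, 246.1, 115.1]
tool_rot: [-3.141, -0.0, -0.011]
force: [0.7, 1.0, 0.6]
width: 45.8
gripper_force: 0.0
```

Emit:
send_rows(rows=[[[0,0,0,0,0,0],[0,0,0,0,0,0],[0,0,0,0,0,0],[0,0,0,0,0,0],[0,0,0,0,0,0],[0,0,0,0,0,0]]], grip=255)

```text
clock: 4.0
eef_pos: [440.0, 245.5, 115.4]
tool_rot: [3.141, -0.0, -0.011]
force: [-0.1, -1.4, 5.8]
width: 17.7
gripper_force: 58.5
```

```bash
python3 -c "
from h import *
s=ctrl.read_state();print({k:np.round(s[k],3) for k in('eef_pos','tool_rot','force','torque','width','gripper_force')})
P=np.array([393.5,244.6]);r=np.linalg.norm(s['eef_pos'][:2]-P);print(r,np.arctan2(*(s['eef_pos'][:2]-P)[::-1]))
x0=s['eef_pos'][:2];y0=s['tool_rot'][2]
R=Ro.from_euler('xyz',s['tool_rot'])
for i in range(1,11):
  a=y0+i*.157; p=P+48*np.array([np.cos(a),np.sin(a)]); d=R.inv().apply(np.append(p-x0,0))/10
  print(np.round(d,2).tolist(),-round(i*.157,3))
"
```

```text
{'eef_pos': array([439.998, 245.537, 115.385]), 'tool_rot': array([ 3.141, -0.   , -0.011]), 'force': array([-0.15 , -1.393,  5.83 ]), 'torque': array([-0.24 ,  0.108,  0.104]), 'width': np.float64(17.715), 'gripper_force': np.float64(58.466)}
46.507352078014925 0.020142533512373988
[0.09, -0.6, -0.0] -0.157
[-0.08, -1.34, -0.0] -0.314
[-0.37, -2.03, -0.0] -0.471
[-0.76, -2.67, -0.0] -0.628
[-1.25, -3.25, -0.0] -0.785
[-1.83, -3.74, -0.0] -0.942
[-2.47, -4.13, -0.0] -1.099
[-3.16, -4.42, -0.0] -1.256
[-3.89, -4.59, -0.0] -1.413
[-4.64, -4.65, -0.0] -1.57
```

Emit:
send_rows(rows=[[[-0.02,-0.46,-0.1,0,0,-0.1],[-0.09,-0.92,-0.1,0,0,-0.2],[-0.21,-1.37,-0.1,0,0,-0.3],[-0.37,-1.81,-0.1,0,0,-0.4],[-0.57,-2.23,-0.1,0,0,-0.5],[-0.81,-2.63,-0.1,0,0,-0.6],[-1.09,-3.0,-0.1,0,0,-0.7],[-1.41,-3.34,-0.1,0,0,-0.8],[-1.76,-3.64,-0.1,0,0,-0.9],[-2.14,-3.91,-0.1,0,0,-1.0]]])

```text
clock: 5.0
eef_pos: [419.2, 283.9, 115.7]
tool_rot: [3.141, 0.002, 0.991]
force: [1.6, -4.0, -0.4]
width: 17.5
gripper_force: 59.2
```

```bash
cat >> h.py <<'E'
def st():
    s=ctrl.read_state();print({k:np.round(s[k],3).tolist() for k in('clock','eef_pos','tool_rot','force','torque','width','gripper_force')})
E
python3 -c "
from h import *
st()
s=ctrl.read_state()
P=np.array([393.5,244.6]);d=s['eef_pos'][:2]-P;print(np.linalg.norm(d),np.arctan2(d[1],d[0]))
R=Ro.from_euler('xyz',s['tool_rot'])
for a in np.linspace(1,1.565,7)[1:]:
  p=P+46.5*np.array([np.cos(a),np.sin(a)]); e=R.inv().apply(np.append(p-s['eef_pos'][:2],0))/10
  print(np.round(e,2).tolist(),-round(a-s['tool_rot'][2],3))
"
```

```text
{'clock': 5.0, 'eef_pos': [419.236, 283.909, 115.658], 'tool_rot': [3.141, 0.002, 0.991], 'force': [1.6, -3.998, -0.357], 'torque': [-0.611, -0.329, -0.17], 'width': 17.541, 'gripper_force': 59.159}
46.98482872944478 0.9911203493039593
[-0.07, -0.48, -0.0] -0.103
[-0.14, -0.91, -0.0] -0.198
[-0.24, -1.34, -0.0] -0.292
[-0.39, -1.75, -0.0] -0.386
[-0.57, -2.15, -0.0] -0.48
[-0.79, -2.52, -0.0] -0.574
```

Emit:
send_rows(rows=[[[-0.07,-0.48,0,0,0,-0.1],[-0.14,-0.91,0,0,0,-0.2],[-0.24,-1.34,0,0,0,-0.29],[-0.39,-1.75,0,0,0,-0.39],[-0.57,-2.15,0,0,0,-0.48],[-0.79,-2.52,0,0,0,-0.574],[-0.79,-2.52,0,0,0,-0.574],[-0.79,-2.52,0,0,0,-0.574],[-0.79,-2.52,0,0,0,-0.574]]])

```text
clock: 5.9
eef_pos: [393.4, 291.7, 115.7]
tool_rot: [-3.141, 0.001, 1.561]
force: [-0.1, -1.9, -2.4]
width: 17.4
gripper_force: 59.2
```

Emit:
send_rows(rows=[[[0,0,0,0,0,0],[0,0,0,0,0,0],[0,0,0,0,0,0],[0,0,-1,0,0,0],[0,0,-4,0,0,0],[0,0,-8,0,0,0],[0,0,-12,0,0,0],[0,5,-12,0,0,0],[0,10,-12,0,0,0],[0,10,-12,0,0,0]]], grip=110)

```text
clock: 6.9
eef_pos: [500.7, 289.9, 237.3]
tool_rot: [3.134, -0.002, 1.555]
force: [-0.7, -0.2, -0.7]
width: 48.6
gripper_force: 0.0
```

```bash
python3 -c "
from h import *
st()
t=shot('top');s=shot('side')
a=cv2.resize(t['pixels'][165:220,180:240],None,fx=6,fy=6,interpolation=cv2.INTER_CUBIC)
b=cv2.resize(s['pixels'][275:345,235:310],None,fx=5,fy=5,interpolation=cv2.INTER_CUBIC)
c=np.zeros((350,735,3),np.uint8);c[:330,:360]=a;c[:350,360:]=b
cv2.imwrite('pics/c3.png',c[:,:,::-1])
import pickle;pickle.dump((t,s),open('c3.pkl','wb'))
"
```

```text
{'clock': 6.9, 'eef_pos': [500.735, 289.936, 237.307], 'tool_rot': [3.134, -0.002, 1.555], 'force': [-0.732, -0.226, -0.728], 'torque': [-0.055, 0.072, 0.018], 'width': 48.586, 'gripper_force': 0.0}
```

View pics/c3.png

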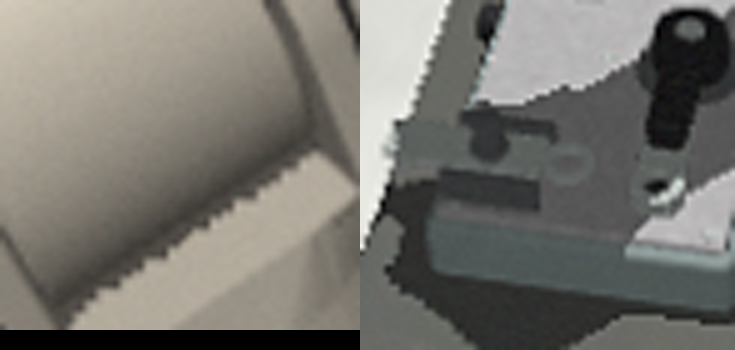

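The side crop shows the tab over the lug, with the hole at about (661,187). I'll compare that with the lug measured in the same camera.

```bash
python3 -c "
from h import *
import pickle
t,s=pickle.load(open('c3.pkl','rb'))
u=lambda x,y:((x-360+.5)/5-.5+235,(y+.5)/5-.5+275)
for q in [(661,187),(665,190),(658,185)]: print(atz(s,*u(*q),50)[:2])
g=s['pixels'][300:322,282:304].astype(int).mean(2).astype(int)
print(g)
print([(proj(s,np.array([393.4,327.3,z]))).round(1) for z in(43,50)])
go(520,324,140,1.56)
"
```

```text
[390.22347751 331.45992803]
[388.16019253 332.91383958]
[391.7470258  330.51314041]
[[ 84  84  87  86  84  84  85  86  88  87  35  21  25  28  30  30  31  20
   38  95  89  89]
 [ 85  86  86  86  83  85  87  86  89  88  33  17  21  21  21  23  24  16
   35  93  89  90]
 [ 89  85  84  85  86  86  84  86  89  90  60  20  20  20  22  21  24  26
   49  94  88  88]
 [ 88  85  85  87  86  86  87  87  89  87  58  20  24  16  19  22  18  29
   79  90  87  87]
 [ 85  86  88  87  87  86  88  87  88  89  99  61  47  46  32  28  28  51
   95  86  87  85]
 [ 85  88  89  88  83  84  86  89  84  95  95  97  99  98  98  79  80  97
   93  83  87  87]
 [ 84  88  91  87  85  86  87  89  70  98  94  94  93  94  95  96  95  94
   92  91  90  87]
 [ 84  88  87  85  87  84  86  89  86  93  93  91  93  94  93  94  93  94
   86  89  88  87]
 [ 84  87  87  89  86  85  88  88  91 103  95  96  97  96  92  94  90  95
   81  86  88  86]
 [ 84  87  88  89  89  87  85  87  94  93  98 101 108 108  97  91  91 102
   79  86  85  85]
 [ 84  81  85  88  88  85  85  90  95  94  93  90  90  90  89  96 132 119
   82  87  8
[... 420 characters left out ...]
 103 175 171 162 154  90  84  98
  188 185 183 181]
 [ 87  85  86  86  87  88  87  89  97  96  92  95  92  93 106  90  93 140
  187 184 182 180]
 [ 88  87  87  85  87  86  86  87  90  98  94  95  94  95 116  92 145 191
  186 184 181 183]
 [ 85  87  86  88  86  86  86  85  83  84  85 149 146 146 140 143 190 189
  188 185 181 187]
 [ 87  88  88  90  86  84  86  85  82  82 148 191 187 187 187 187 186 187
  189 186 186 187]
 [ 86  87  86  86  85  87  86  84  79 152 190 187 184 184 184 186 187 186
  187 186 184 184]
 [ 89  93  92  95  94  91  87  83 159 196 186 183 183 183 187 188 187 183
  182 185 183 175]]
[array([[293.8, 312.6]]), array([[293.7, 310.4]])]
[3.31, 2.57, 9.63] [-0.0, -0.0, 0.001]
```

```bash
python3 -c "
from h import *
go(468.5,325,132,1.56)
"
```

```text
[3.36, -2.58, 10.43] [-0.0, -0.0, 0.001]
```

Emit:
send_rows(rows=[[[3.5,-3.2,0,0,0,0],[3.5,-3.2,3,0,0,0],[3.5,-3.2,6,0,0,0],[3.5,-3.2,9,0,0,0],[3.5,-3.2,10.5,0,0,0],[3.5,-3.2,10.5,0,0,0],[3.5,-3.2,10.5,0,0,0]]])

```text
clock: 7.7
eef_pos: [460.6, 327.4, 131.5]
tool_rot: [-3.141, -0.0, 1.564]
force: [0.2, -0.2, 0.5]
width: 48.6
gripper_force: 0.0
```

```bash
python3 -c "
from h import *
st();go(468.5,325,132,1.56)
s=shot('side')
save(s,'c4.png',(235,270,315,340),8)
"
```

```text
{'clock': 7.7, 'eef_pos': [460.629, 327.43, 131.522], 'tool_rot': [-3.141, -0.0, 1.564], 'force': [0.172, -0.24, 0.469], 'torque': [0.068, -0.039, 0.021], 'width': 48.58, 'gripper_force': 0.0}
[-0.24, 0.79, -0.05] [-0.001, -0.0, 0.004]
```

View pics/c4.png

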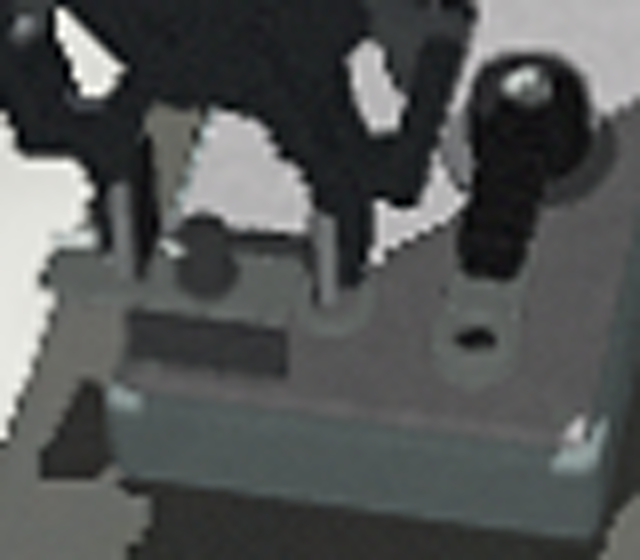

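The stud stands between the fingers, and the tab lies over the lug within about 1.5 mm, with the bore visible at (474,337). I'll grip the stud now.

Emit:
send_rows(rows=[[[-0.2,0.5,0,0,0,0],[-0.2,0.5,0,0,0,0]]])

```text
clock: 7.95
eef_pos: [468.1, 324.6, 132.0]
tool_rot: [3.139, -0.001, 1.562]
force: [-0.6, -0.7, 0.4]
width: 48.5
gripper_force: 0.0
```

Emit:
send_rows(rows=[[[0,0,0,0,0,0],[0,0,0,0,0,0],[0,0,0,0,0,0],[0,0,0,0,0,0],[0,0,0,0,0,0],[0,0,0,0,0,0]]], grip=255)

```text
clock: 8.55
eef_pos: [467.1, 324.9, 131.4]
tool_rot: [3.141, -0.0, 1.563]
force: [-0.2, -2.4, 5.6]
width: 11.6
gripper_force: 58.5
```

```bash
python3 -c "
from h import *
st();go(430,326.5,132,1.56)
"
```

```text
{'clock': 8.55, 'eef_pos': [467.077, 324.861, 131.409], 'tool_rot': [3.141, -0.0, 1.563], 'force': [-0.194, -2.391, 5.565], 'torque': [-0.204, -0.043, -0.063], 'width': 11.596, 'gripper_force': 58.531}
[0.13, -3.71, -0.06] [0.001, -0.0, 0.003]
```

Emit:
send_rows(rows=[[[0.0,-0.6,-0.1,0,0,0],[0.0,-1.2,-0.1,0,0,0],[0.1,-1.8,-0.1,0,0,0],[0.1,-2.4,-0.1,0,0,0],[0.1,-3.0,-0.1,0,0,0],[0.1,-3.4,-0.1,0,0,0],[0.1,-3.7,-0.1,0,0,0],[0.1,-3.8,-0.1,0,0,0],[0.1,-3.8,-0.1,0,0,0]]])

```text
clock: 9.45
eef_pos: [429.7, 325.3, 131.6]
tool_rot: [3.14, 0.001, 1.562]
force: [5.4, -3.0, -7.3]
width: 11.2
gripper_force: 58.7
```

```bash
python3 -c "
from h import *
st()"
```

```text
{'clock': 9.45, 'eef_pos': [429.68, 325.269, 131.635], 'tool_rot': [3.14, 0.001, 1.562], 'force': [5.441, -2.998, -7.341], 'torque': [-0.594, -1.099, 0.019], 'width': 11.205, 'gripper_force': 58.665}
```

Emit:
send_rows(rows=[[[0,-0.1,0,0,0,0],[0,-0.2,0,0,0,0],[0,-0.2,0,0,0,0]]])

```text
clock: 9.75
eef_pos: [429.5, 325.2, 131.7]
tool_rot: [3.138, 0.0, 1.561]
force: [9.1, -3.1, -10.0]
width: 11.1
gripper_force: 58.5
```

Emit:
send_rows(rows=[[[0,-0.15,0,0,0,0],[0,-0.2,0,0,0,0],[0,-0.2,0,0,0,0]]])

```text
clock: 10.05
eef_pos: [429.2, 325.2, 131.7]
tool_rot: [3.135, -0.001, 1.56]
force: [13.4, -2.7, -13.0]
width: 11.4
gripper_force: 58.5
```

Emit:
send_rows(rows=[[[0,0.2,0,0,0,0],[0,0.2,0,0,0,0],[0,0.2,0,0,0,0],[0,0.2,-1,0,0,0],[0,0.2,-5,0,0,0],[0,0.2,-7,0,0,0],[0,0.2,-7,0,0,0]]], grip=110)

```text
clock: 10.75
eef_pos: [427.5, 327.9, 205.5]
tool_rot: [3.137, -0.005, 1.563]
force: [0.8, 0.3, -0.6]
width: 48.5
gripper_force: 0.0
```

```bash
python3 -c "
from h import *
st();go(452.5,188,165,1.56)"
```

```text
{'clock': 10.75, 'eef_pos': [427.51, 327.862, 205.517], 'tool_rot': [3.137, -0.005, 1.563], 'force': [0.824, 0.278, -0.624], 'torque': [0.013, -0.038, -0.01], 'width': 48.495, 'gripper_force': 0.0}
[-13.99, 2.58, 4.0] [0.005, -0.005, 0.003]
```

Emit:
send_rows(rows=[[[-4,2.5,0,0,0,0],[-9,2.5,0,0,0,0],[-14,2.5,0,0,0,0],[-14,2.5,2,0,0,0],[-14,2.5,4,0,0,0],[-14,2.5,4,0,0,0],[-14,2.5,4,0,0,0]]], grip=255)

```text
clock: 11.45
eef_pos: [450.1, 186.4, 161.9]
tool_rot: [-3.141, 0.0, 1.564]
force: [0.1, 0.9, 0.5]
width: -0.4
gripper_force: 0.0
```

```bash
python3 -c "
from h import *
st();go(452.5,188,130,1.56)
t=shot('top');s=shot('side')
a=cv2.resize(t['pixels'][160:225,180:250],None,fx=5,fy=5,interpolation=cv2.INTER_CUBIC)
b=cv2.resize(s['pixels'][250:340,235:330],None,fx=4,fy=4,interpolation=cv2.INTER_CUBIC)
c=np.zeros((360,730,3),np.uint8);c[:325,:350]=a;c[:360,350:]=b
cv2.imwrite('pics/c5.png',c[:,:,::-1])"
```

```text
{'clock': 11.45, 'eef_pos': [450.114, 186.352, 161.93], 'tool_rot': [-3.141, 0.0, 1.564], 'force': [0.098, 0.9, 0.535], 'torque': [0.067, 0.011, 0.023], 'width': -0.397, 'gripper_force': 0.0}
[0.17, 0.24, 3.19] [-0.001, 0.0, 0.004]
```

View pics/c5.png

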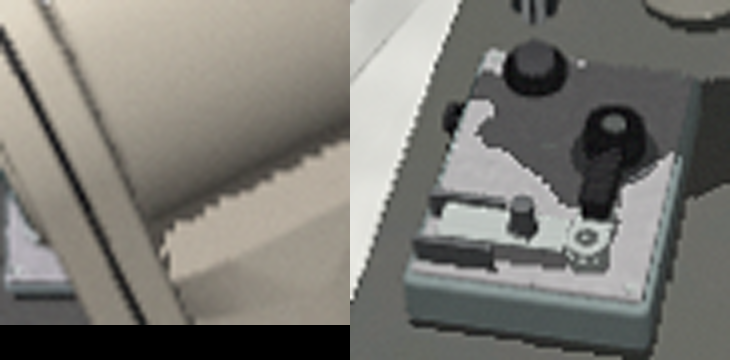

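The hasp is home over the tab, and its hole at (588,238) shows a dark bore. The fingertips at (535,5) are above the button at (537,65). Pressing next.

Emit:
send_rows(rows=[[[0.1,0.2,1,0,0,0],[0.1,0.2,2,0,0,0],[0.1,0.2,2.6,0,0,0],[0.1,0.2,3.0,0,0,0],[0.1,0.2,3.3,0,0,0],[0.1,0.2,3.4,0,0,0],[0.1,0.2,3.4,0,0,0]]])

```text
clock: 12.25
eef_pos: [452.3, 186.9, 128.6]
tool_rot: [3.141, 0.001, 1.563]
force: [-2.5, -1.6, 10.6]
width: -0.3
gripper_force: 5.0
```

Emit:
send_rows(rows=[[[0,0,0.1,0,0,0],[0,0,0.2,0,0,0],[0,0,0.2,0,0,0]]])

```text
clock: 12.55
eef_pos: [452.3, 186.9, 128.2]
tool_rot: [3.14, 0.001, 1.563]
force: [-5.2, -2.1, 29.1]
width: -0.2
gripper_force: 14.6
```

Emit:
send_rows(rows=[[[0,0,-0.5,0,0,0],[0,0,-4,0,0,0],[0,0,-9,0,0,0],[0,0,-12,0,0,0],[0,0,-12,0,0,0]]])

```text
clock: 13.05
eef_pos: [454.6, 188.1, 249.7]
tool_rot: [3.134, -0.003, 1.562]
force: [0.6, 0.3, -0.6]
width: -0.0
gripper_force: 0.0
```

```bash
python3 -c "
from h import *
st();go(430,-150,250,1.56);print(ctrl.read_state()['qpos'])
"
```

```text
{'clock': 13.05, 'eef_pos': [454.568, 188.1, 249.666], 'tool_rot': [3.134, -0.003, 1.562], 'force': [0.627, 0.273, -0.602], 'torque': [0.021, -0.026, 0.039], 'width': -0.031, 'gripper_force': 0.0}
[-33.83, -2.17, -0.17] [0.008, -0.003, 0.002]
[-0.10091795  0.52025846 -0.50112003  2.00445023  0.3817461   0.69946979
 -0.84896302]
```

Emit:
send_rows(rows=[[[-38.4,-1.5,0,0,0,0.05],[-38.4,-1.5,0,0,0,0.05],[-38.4,-1.5,0,0,0,0.05],[-38.4,-1.5,0,0,0,0.05],[-38.4,-1.5,0,0,0,0.05],[-38.4,-1.5,0,0,0,0.05],[-38.4,-1.5,0,0,0,0.05],[-38.4,-1.5,0,0,0,0.05],[-38.4,-1.5,4,0,0,0.05],[-38.4,-1.5,6,0,0,0.05]]], grip=0)

```text
clock: 14.05
eef_pos: [432.8, -198.7, 183.3]
tool_rot: [-3.139, -0.001, 1.508]
force: [-1.1, 0.2, -0.9]
width: 85.0
gripper_force: 0.0
```

Emit:
send_rows(rows=[[[0,0,0,0,0,0],[0,0,0,0,0,0]]])

```text
clock: 14.25
eef_pos: [434.4, -196.5, 185.6]
tool_rot: [-3.14, -0.001, 1.514]
force: [0.2, 1.0, 0.7]
width: 85.6
gripper_force: 0.0
```

```bash
python3 -c "
from h import *
st();go(415.5,-195.6,88,1.51)
s=shot('side');save(s,'c6.png',(280,120,380,210),7)
"
```

```text
{'clock': 14.25, 'eef_pos': [434.424, -196.479, 185.566], 'tool_rot': [-3.14, -0.001, 1.514], 'force': [0.162, 0.993, 0.707], 'torque': [0.008, -0.032, 0.005], 'width': 85.572, 'gripper_force': 0.0}
[-0.03, -1.88, 9.76] [-0.001, -0.001, 0.004]
```

View pics/c6.png

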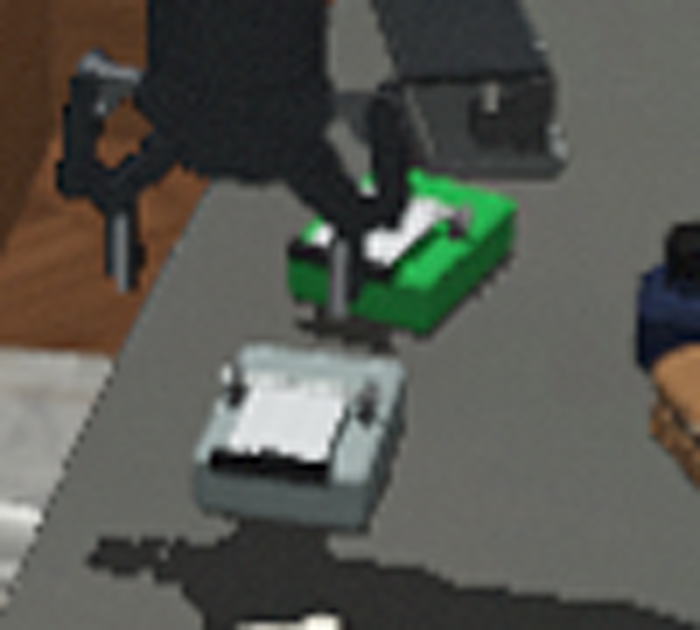

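The fingers are open above and in front of the stand. The bar's ends read at about (209,460) and (331,468); I'll check those against the estimate.

```bash
python3 -c "
from h import *
s=ctrl.get_image('side')
for q in [(209,460),(331,468)]: print(atz(s,(q[0]+.5)/7-.5+280,(q[1]+.5)/7-.5+120,40)[:2])
print(proj(s,[[415.5,-195.6,40]]), (270.5)/7+279.5,464.5/7+119.5)
t=ctrl.get_image('top')
print(proj(t,[[415.5,-195.6,40]]))
"
```

```text
[ 443.61780998 -197.47029796]
[ 389.67022364 -200.06720862]
[[318.34743288 186.44101724]] 318.14285714285717 185.85714285714286
[[360.26512673 193.45594174]]
```

Emit:
send_rows(rows=[[[0,-1.8,2,0,0,0],[0,-1.8,5,0,0,0],[0,-1.8,8,0,0,0],[0,-1.8,9.7,0,0,0],[0,-1.8,9.7,0,0,0],[0,-1.8,9.7,0,0,0]]])

```text
clock: 15.0
eef_pos: [417.2, -195.8, 89.7]
tool_rot: [3.14, 0.0, 1.513]
force: [0.1, -0.2, -0.1]
width: 85.2
gripper_force: 0.0
```

```bash
python3 -c "
from h import *
st();go(416,-196,88,1.51)
s=shot('side');save(s,'c7.png',(280,120,380,210),7)
"
```

```text
{'clock': 15.0, 'eef_pos': [417.248, -195.796, 89.694], 'tool_rot': [3.14, 0.0, 1.513], 'force': [0.147, -0.233, -0.129], 'torque': [-0.038, -0.08, -0.051], 'width': 85.182, 'gripper_force': 0.0}
[-0.03, -0.12, 0.17] [0.001, 0.0, 0.003]
```

View pics/c7.png

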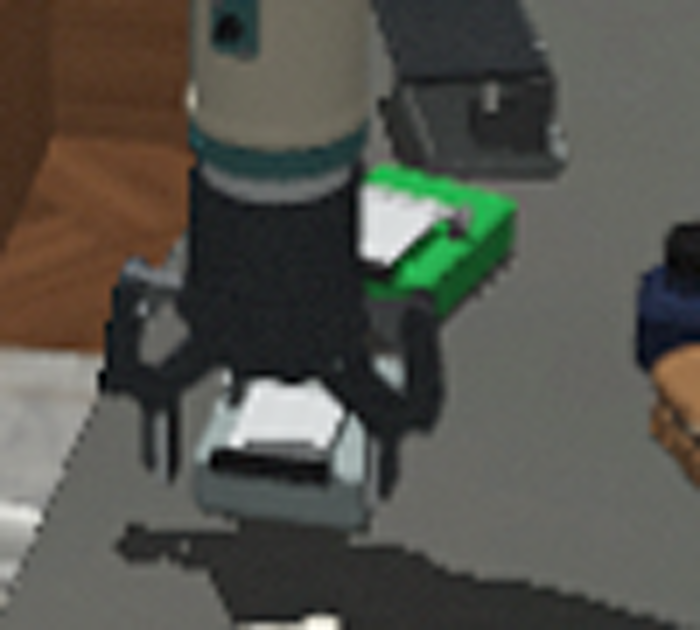

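The fingers straddle the bar, with their tips just below it at (165,480) and (385,495). Closing now.

Emit:
send_rows(rows=[[[0,-0.1,0.2,0,0,0],[0,-0.1,0.2,0,0,0],[0,-0.1,0.2,0,0,0],[0,-0.1,0.2,0,0,0],[0,-0.1,0.2,0,0,0],[0,-0.1,0.2,0,0,0]]], grip=255)

```text
clock: 15.65
eef_pos: [417.6, -196.1, 88.3]
tool_rot: [3.136, 0.001, 1.512]
force: [0.6, 0.0, 8.4]
width: 52.3
gripper_force: 61.0
```

```bash
python3 -c "
from h import *
st()
s=ctrl.read_state();R=Ro.from_euler('xyz',s['tool_rot'])
for i in range(1,17):
  a=i*.18; d=68*np.array([0.06*(np.cos(a)-1),np.cos(a)-1,np.sin(a)]);print(np.round(R.inv().apply(d)/10,2).tolist(),round(a,2))
"
```

```text
{'clock': 15.65, 'eef_pos': [417.621, -196.144, 88.298], 'tool_rot': [3.136, 0.001, 1.512], 'force': [0.604, 0.006, 8.441], 'torque': [0.047, -0.392, -0.145], 'width': 52.33, 'gripper_force': 60.983}
[-0.11, 0.01, -1.22] 0.18
[-0.44, 0.01, -2.4] 0.36
[-0.97, 0.02, -3.5] 0.54
[-1.69, 0.02, -4.48] 0.72
[-2.58, 0.02, -5.33] 0.9
[-3.6, 0.03, -6.0] 1.08
[-4.73, 0.03, -6.47] 1.26
[-5.93, 0.03, -6.74] 1.44
[-7.15, 0.03, -6.79] 1.62
[-8.36, 0.02, -6.62] 1.8
[-9.53, 0.02, -6.23] 1.98
[-10.6, 0.01, -5.65] 2.16
[-11.55, 0.01, -4.88] 2.34
[-12.35, 0.0, -3.95] 2.52
[-12.97, -0.0, -2.9] 2.7
[-13.39, -0.01, -1.75] 2.88
```

Emit:
send_rows(rows=[[[-0.11,0,-1.22,0,0,0],[-0.44,0,-2.4,0,0,0],[-0.97,0,-3.5,0,0,0],[-1.69,0,-4.48,0,0,0],[-2.58,0,-5.33,0,0,0],[-3.6,0,-6.0,0,0,0]]])

```text
clock: 16.25
eef_pos: [415.3, -229.9, 147.9]
tool_rot: [3.137, -0.003, 1.515]
force: [3.6, 4.0, -3.3]
width: 52.8
gripper_force: 63.5
```

Emit:
send_rows(rows=[[[-1.13,0,-0.47,0,0,0],[-2.33,0,-0.74,0,0,0],[-3.55,0,-0.79,0,0,0],[-4.76,0,-0.62,0,0,0],[-5.93,0,-0.23,0,0,0],[-7.0,0,0.35,0,0,0],[-7.95,0,1.12,0,0,0]]])

```text
clock: 16.95
eef_pos: [410.0, -312.5, 137.5]
tool_rot: [3.138, 0.002, 1.512]
force: [1.6, 0.2, 6.0]
width: 52.5
gripper_force: 68.9
```

```bash
python3 -c "
from h import *
st()
s=shot('side');save(s,'c8.png',(270,110,380,210),6)
"
```

```text
{'clock': 16.95, 'eef_pos': [409.97, -312.534, 137.532], 'tool_rot': [3.138, 0.002, 1.512], 'force': [1.647, 0.184, 6.028], 'torque': [0.521, -0.096, -0.012], 'width': 52.457, 'gripper_force': 68.874}
```

View pics/c8.png

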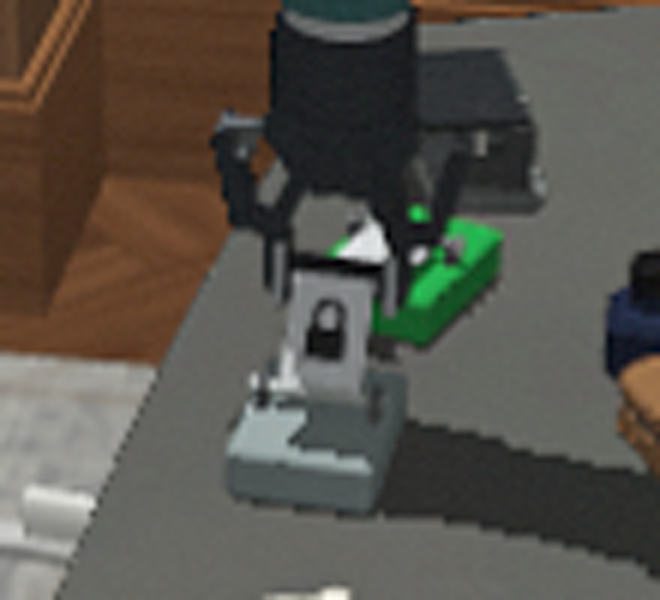

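The padlock face is showing and the bar is held past vertical at (337,265). Lowering the rest of the way.

Emit:
send_rows(rows=[[[-0.8,0,0.93,0,0,0],[-1.42,0,1.98,0,0,0],[-1.84,0,3.13,0,0,0],[-2.05,0,4.3,0,0,0],[-2.05,0,4.7,0,0,0],[-2.05,0,4.7,0,0,0]]])

```text
clock: 17.6
eef_pos: [408.6, -333.4, 89.5]
tool_rot: [3.139, 0.002, 1.51]
force: [0.5, -3.9, 6.2]
width: 52.3
gripper_force: 80.7
```

Emit:
send_rows(rows=[[[0,0,0,0,0,0],[0,0,0,0,0,0],[0,0,0,0,0,0],[0,0,0,0,0,0],[0,0,0,0,0,0],[0,0,-2,0,0,0],[0,0,-6,0,0,0],[0,0,-11,0,0,0],[0,0,-16,0,0,0],[0,0,-16,0,0,0]]], grip=0)

```text
clock: 18.6
eef_pos: [410.8, -332.8, 254.7]
tool_rot: [3.132, 0.006, 1.513]
force: [0.6, -0.4, -0.3]
width: 85.3
gripper_force: 0.0
```

```bash
python3 -c "
from h import *
st()
s=shot('side')
a=cv2.resize(s['pixels'][130:210,290:370],None,fx=4,fy=4,interpolation=cv2.INTER_CUBIC)
b=cv2.resize(s['pixels'][250:340,235:335],None,fx=4,fy=4,interpolation=cv2.INTER_CUBIC)
c=np.zeros((360,720,3),np.uint8);c[:320,:320]=a;c[:360,320:]=b
cv2.imwrite('pics/c9.png',c[:,:,::-1])"
```

```text
{'clock': 18.6, 'eef_pos': [410.764, -332.845, 254.737], 'tool_rot': [3.132, 0.006, 1.513], 'force': [0.605, -0.424, -0.297], 'torque': [0.02, 0.001, -0.013], 'width': 85.287, 'gripper_force': 0.0}
```

View pics/c9.png

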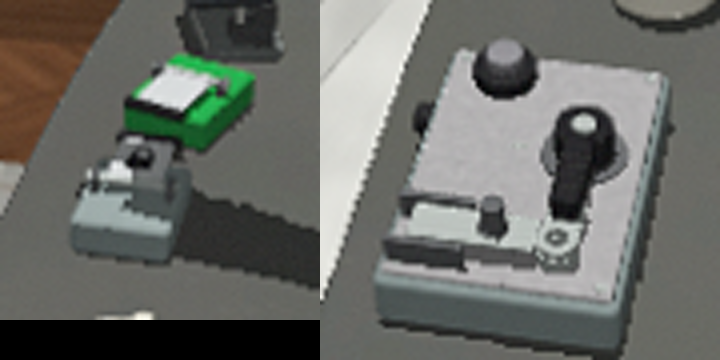

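```bash
python3 -c "
from h import *
s=ctrl.get_image('side')
print(proj(s,[[408,-331.5,40],[409,-331,50],[409,-330.5,47]]).round(1),'seen 327.1,164.7')
g=s['pixels'][156:172,322:333].mean(2).astype(int);print(g)
"
```

```text
[[326.6 164.6]
 [326.4 162. ]
 [326.3 162.9]] seen 327.1,164.7
[[ 24  21  24  29  33  37  38  45 108 170 179]
 [ 36  34  32  26  24  22  22  29  38  38  50]
 [ 50  51  45  42  36  34  35  24  17  26  30]
 [ 50  53  47  51  52  53  44  35  33  31  24]
 [ 48  46  49  47  50  52  52  49  49  44  44]
 [ 41  46  52  49  52  52  47  50  49  50  51]
 [ 48  48  50  48  48  45  46  49  52  52  52]
 [ 43  39  41  45  32  36  36  38  42  43  42]
 [144 144 141 101  27  30  30  18  16  18  24]
 [175 175 172 132  82  83  85  76  61  62  59]
 [108 107  94  90  96 100 119 114 102 104  98]
 [109  89  68  77  73  63 103 114 112 112 110]
 [ 91  34  71 105 102  55  74 114 111 113 105]
 [ 45  19  40  57  71  30  64 113 112 110  99]
 [  8  18  14  15  14  31  79 114 111 111  92]
 [ 32  23  27  26  11  48 106 112 113 105  79]]
```

```bash
python3 -c "
from h import *
print(ctrl.finish_job())"
```

```text
the job is handed in; nothing more can be done
None
```

I handed the job in at about 18.7 s, and it returned no verdict. By camera and force readings, the handle is off over the lug, the hasp is home against its stop, the test button was pressed and released, and the status plate lies flat with its padlock face up. I never moved near the mug or stamp, but I viewed 12 pictures against the limit of 10.

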